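# Free the keyed sample carrier from the spinner's spindle

## Robot

A 7-joint arm with a two-finger parallel gripper is mounted at the origin on the work surface. World frame = base frame: x ahead of the robot, y to its left, z up, the work surface at z = 0. Lengths are in m, angles in degrees, forces in N, time in s.
With the tool pointing down it reaches from about 0.425 to 0.875 m from the base axis. Payload 4.7 kg.
Tool frame: the origin (TCP) lies between the finger pads, 19 mm behind the fingertips; this is the grasp point; z points along the fingers, y is the line along which they close (so a half turn about z gives the same grasp; the last joint's range is limited). The gripper opens to 87 mm and grips with 3 to 60 N. Pads are 19 mm wide; open, the fingers measure 117 mm over their backs; the gripper's body (75 mm by 190 mm) begins 51 mm behind the grasp point.
Start: joints at [-67.546, 18.392, -4.016, 83.108, 1.295, 78.541, -3.26], TCP at [0.24, 0.604, 0.241] pointing down, gripper open.
Joint ranges: [-163.93, 163.93], [-17.29, 119.83], [-79.2, 71.16], [3.27, 140.29], [-89.18, 269.18], [5.43, 117.66], [-154.24, 154.24]. Speed limits (degrees/s): [147.25, 147.25, 180, 180, 180, 180, 180].

## Interface

Orientations are given as [roll, pitch, yaw] about the fixed x, y, z axes, in that order (R = Rz(yaw) Ry(pitch) Rx(roll)).
In Python, from cell import sensors, vision, workorder gives the robot as it stands.
- The arm moves only by the tool drive_tool, never from a script. Its argument "moves" is a list of rows, each an object of numbers: "x", "y", "z": the shift along the tool's x, y, z in mm; "rx", "ry", "rz": the turn, a rotation vector about the tool's x, y, z in rad; "fingers": the closure, from -1 (fully open) to 1 (shut). In form: [{"x": .., "y": .., "z": .., "rx": .., "ry": .., "rz": .., "fingers": ..}, ...]. A call has 1 to 20 rows; each row is the pose to reach, as a shift and turn from the pose commanded when the call began, along the tool's axes at that moment; what a row does not reach only later rows make up. A row lasts 1/8 s, in which the tool goes at most 62.5 mm and 10.7 degrees, less where a joint would pass 70% of its speed; a pose out of reach is approached as far as the arm can. A call with a gripper value outside its range is refused whole. The fingers move at their own pace and stop on an object; "force" is the grip in N (left out, the last holds). Time passes only in rows, so rows that repeat a pose let the fingers close. It gives the time, the measured TCP pose, the force, the opening and the grip force at its end, in the units of the state.
- sensors.get_obs(): the state, without advancing time (a new reading comes with each control period).
- vision.read_camera(name): name is "side" or "top" or "wrist"; returns a dict with "image" (400x640x3 uint8, red, green, blue), "fx", "fy", "cx", "cy" (pixels), "R" (3x3) and "t" (3): a world point X has camera coordinates R X + t. Camera axes: x right, y down, z forward; pixel columns grow to the right and rows downward; lengths in m; the calibration is good to about 2 mm. The wrist camera is an equidistant fisheye: a pixel r from the principal point sees the ray r / f radians off the axis. A picture is of the moment at which its call begins. There is no depth.
- workorder.sign_off(): hands the job in; it is judged then, once.
The state is a dict: "time_s": time; "qpos": joint angles; "joint_velocities": joint speeds; "effort": joint torques, N m; "tool_pos": TCP position; "tool_rot": TCP orientation; "force": force on the tool from outside, world axes, zero at the start; "wrist_torque": the same for the moment, N m; "grip_width": finger opening in m; "grasp_force": force on a finger pad.
Only numpy, scipy, OpenCV 4.12 (cv2) and the standard library are available. Lean on these libraries where they do the work, as an engineer would, in place of code of your own. Each camera call takes 0.05 s, during which the arm holds its last target. There are 200 camera calls.

## Task

The blue-hubbed sample carrier is stuck under the little orange cross-pin on the sample spinner's upright spindle. Turn it by its hub, feeling gently for the place where its keyway lets the pin through, slide it up off the spindle without straining the pin, and set it down flat, pads up, in the steel tray. Do not drop it, and leave the mouse, the jar and the swab wand where they are.

Things in the scene. Friction and masses are not known exactly. Their poses are not given: they have to be found in the camera images.
- spinner: Sample spinner, fixed: white housing 135 x 135 x 40 mm, grey round platform on it (radius 50, top 50 mm above the desk). Origin: centre of underside, z up the spindle's axis. A red mark on the housing's top edge shows its front (-x). A steel spindle, radius 6 mm, stands in the middle, fixed below, open above; it cannot be turned by hand. Over 18 N between carrier and spinner strains the pin.
- spindle_end (a point): Open top end of the spindle, on its axis, 119 mm above the desk. The spindle is sprung lengthwise: drawn up by its pin it starts to rise at 1 to 2 N and gives 0.6 N per mm for 10 mm, then meets a hard stop; let go, it sinks back (damped, some 0.1 s). The carrier is off once its underside is above this point.
- pin_level (a point): Point on the spindle's axis at the height of the orange cross-pin, 108.5 mm above the desk. The pin, flat, 6.4 mm wide and 4 thick, sticks out to ONE side, its tip 13 mm from the axis. Its direction is not measured: anywhere within 0.8 rad either side of the spinner's +x (this point's axes are the spinner's, not the pin's).
- carrier: Sample carrier, 0.15 kg +-30 %, loose on the platform, spindle through its bore (radius 8): grey twelve-sided flange 90 mm across, 8 thick, white pads on top; blue twelve-sided hub 42 mm across flats, top 48 mm above the underside. Origin: centre of underside, z up the bore; hub flats face +x, +y and every 30 deg. Seated, it can rise about 8 mm, then meets the pin; it turns and slides easily.
- keyway (a point): Keyway at the hub's top, 12 mm from the axis on the carrier's +x side; white dash just outside it. 8 mm wide, it runs the bore's whole height, reaching 16 mm from the axis; only here can the pin pass. At the start it points 1.05 to 1.15 rad counter-clockwise (from above) of the spinner's +x, so the carrier must turn clockwise, by 0.25 to 1.95 rad in all.
- hub_grip (a point): Where to grip: on the carrier's axis, 34 mm above its underside. Tool pointing down, TCP here, fingers on two facing hub flats; the tips then clear the flange by 7 mm and the seated spindle's end stands 35 mm above the TCP.
- tray: Open square steel tray fixed to the desk, 170 x 170 mm, rim 15 mm above the desk, walls and floor 4 to 5 mm thick. Origin: centre of the underside, z up.
- tray_in (a point): Centre of the tray's inner floor.
- mouse: Black computer mouse, 95 x 56 x 30 mm, loose, bystander. Origin: centre of the underside.
- jar: Amber glass jar with white cap, diameter 48, height 75 mm, loose, bystander. Origin: centre of the underside.
- wand: Black swab wand with yellow end, 195 mm long along its y axis, up to 34 mm wide and 16 mm high, loose, bystander. Origin: underside, middle of the black handle.
Things that resemble listed ones, but are neither listed nor needed, are in the scene too. What is shaped like the carrier but green is not meant.

How it is judged:
By the outcome, as a careful person would: the job done as asked, in the order asked, and still so for the second after the job is handed in, with the robot touching nothing.
It also fails if it takes over 72 s, if anything falls off the work surface, if the arm or the gripper's body presses on something with over 40 N, if the wrist force passes 120 N, or if a joint passes its speed limit or range.

## Working session

There is one attempt and no reset: what is moved stays moved. The work goes in short steps, Python scripts to look and compute and a tool call to move; the robot and the scene stay as the last step left them, time stands still between calls to the robot, and variables do not carry over. Pictures are saved under pics/ and viewed, at most 10 in all, crops included, and the job is handed in when it is done.

Besides the shell and the picture viewer there is one more tool, called after ">>>" by a JSON object that holds its "method" and its "body". drive_tool: Moves the arm, as the interface text tells. Its arguments: {"type":"object","properties":{"moves":{"type":"array"},"force":{"type":"number"}},"required":["moves"]}

```bash
mkdir -p pics
cat > h.py <<'E'
import numpy as np, cv2, json
from cell import sensors, vision, workorder
def cam(n):
    c=vision.read_camera(n); return c
def save(c,f,crop=None,s=1):
    im=c["image"][:,:,::-1]
    if crop: x0,y0,x1,y1=crop; im=im[y0:y1,x0:x1]
    cv2.imwrite("pics/"+f,cv2.resize(np.ascontiguousarray(im),None,fx=s,fy=s,interpolation=cv2.INTER_CUBIC))
def ray(c,u,v):
    R=np.array(c["R"]);t=np.array(c["t"])
    d=np.array([(u-c["cx"])/c["fx"],(v-c["cy"])/c["fy"],1.]); return -R.T@t, R.T@d
def plane(c,u,v,z):
    o,d=ray(c,u,v); return o+d*(z-o[2])/d[2]
def proj(c,X):
    p=np.array(c["R"])@np.array(X)+np.array(c["t"]); return c["fx"]*p[0]/p[2]+c["cx"],c["fy"]*p[1]/p[2]+c["cy"]
E
python3 - <<'E'
from h import *
a=cam("top");b=cam("side")
save(a,"top.png");save(b,"side.png")
for c in(a,b): print({k:np.round(c[k],3).tolist() for k in c if k!="image"})
print(sensors.get_obs())
E
```

```text
{'fx': 516.925, 'fy': 516.925, 'cx': 320.085, 'cy': 192.385, 'R': [[0.008, -1.0, 0.002], [-0.995, -0.008, -0.097], [0.097, -0.001, -0.995]], 't': [-0.009, 0.606, 0.974]}
{'fx': 383.676, 'fy': 383.676, 'cx': 318.541, 'cy': 207.634, 'R': [[-0.992, -0.127, -0.007], [-0.079, 0.653, -0.753], [0.1, -0.747, -0.658]], 't': [0.625, 0.116, 0.796]}
{'time_s': 0.1, 'qpos': array([-67.54613749,  18.43390903,  -4.0160808 ,  83.16965616,
         1.29589589,  78.54025094,  -3.2594468 ]), 'joint_velocities': array([-0.00233576, -0.12450133, -0.01137821, -0.20947714,  0.06684721,
        0.00962851,  0.00552721]), 'effort': array([ 2.42925125e-04, -4.92571771e+01, -4.05587945e-01, -3.13397849e+01,
       -6.41003600e-02,  3.95761861e-02,  7.17098010e-05]), 'tool_pos': array([0.2396355 , 0.6037052 , 0.24026589]), 'tool_rot': array([-1.79901470e+02,  6.23274274e-03,  1.58357029e+02]), 'force': array([-0.23404184,  0.60446922, -0.45319199]), 'wrist_torque': array([-0.0252895 , -0.00014971,  0.02644876]), 'grasp_force': 0.0, 'grip_width': 0.0870422414081944}
```

View pics/top.png

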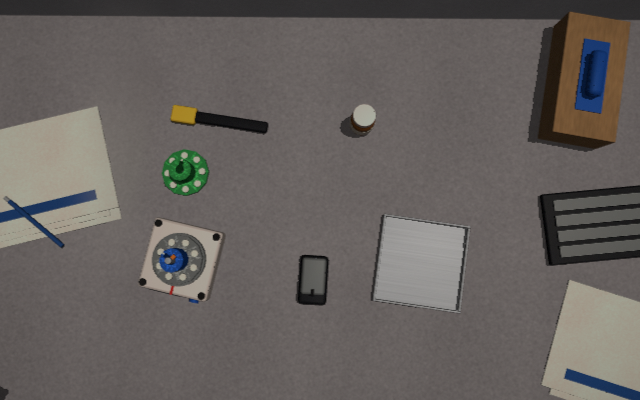

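View pics/side.png

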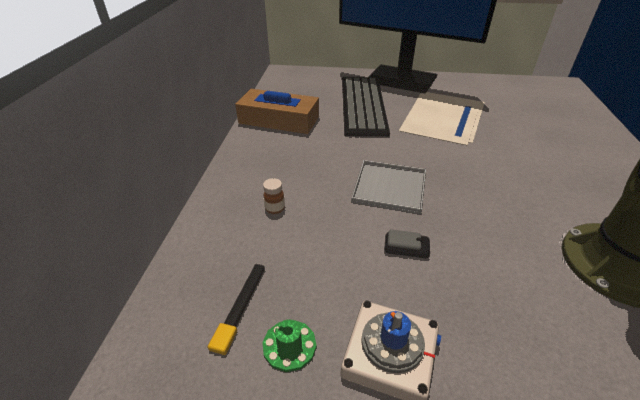

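The top view shows two carrier shapes: a green one at (185,172), which is the decoy, and a blue-hubbed one at (173,260) on the white spinner with the red mark at (171,290). The blue one fits the description. The tray is at (421,263), the mouse at (313,280), the jar at (363,118) and the wand at (220,120). I'll confirm with one enlarged crop.

Run:
```python
from h import *
a=cam("top");b=cam("side")
s=6
A=cv2.resize(np.ascontiguousarray(a["image"][215:305,130:230,::-1]),None,fx=4,fy=4,interpolation=cv2.INTER_CUBIC)
B=cv2.resize(np.ascontiguousarray(b["image"][300:390,340:440,::-1]),None,fx=4,fy=4,interpolation=cv2.INTER_CUBIC)
cv2.imwrite("pics/c1.png",np.hstack([A,B]))
def mask(c,f,box):
    x0,y0,x1,y1=box; im=c["image"].astype(int)
    m=f(im[...,0],im[...,1],im[...,2]); k=np.zeros_like(m);k[y0:y1,x0:x1]=m[y0:y1,x0:x1]; return k.astype(np.uint8)
red=mask(a,lambda r,g,b_:(r>120)&(g<70)&(b_<70),(140,278,220,305))
v,u=np.nonzero(red);print("red",u.mean(),v.mean(),plane(a,u.mean(),v.mean(),.04))
# housing outline: white+dark-feet+platform as hull
w=mask(a,lambda r,g,b_:(r>150)&(g>130)&(b_>120),(130,210,232,310))
h=cv2.convexHull(np.argwhere(w)[:,::-1].astype(np.int32)); r=cv2.minAreaRect(h)
print(r, [plane(a,*p,.04).round(4).tolist() for p in cv2.boxPoints(r)])
# tray
g=mask(a,lambda r,g,b_:(r>125)&(g>125)&(b_>125),(360,205,480,320))
h=cv2.convexHull(np.argwhere(g)[:,::-1].astype(np.int32)); r=cv2.minAreaRect(h)
print("tray",r,[plane(a,*p,.015).round(4).tolist() for p in cv2.boxPoints(r)])
g=mask(b,lambda r,g,b_:(b_>90)&(b_>1.6*r)&(b_>1.5*g),(370,300,420,355));v,u=np.nonzero(g);print("sidehub",u.mean(),v.mean(),u.min(),u.max(),v.min(),v.max())
g=mask(a,lambda r,g,b_:(b_>90)&(b_>1.6*r)&(b_>1.5*g),(150,240,200,280));v,u=np.nonzero(g);print("tophub",u.mean(),v.mean(),u.min(),u.max(),v.min(),v.max())
```

```text
red 171.1875 289.9375 [0.4180824  0.27561162 0.04      ]
((180.0294189453125, 258.88238525390625), (67.4249038696289, 68.63758087158203), 14.03624439239502) [[0.4286, 0.3367, 0.04], [0.5545, 0.3102, 0.04], [0.5244, 0.1845, 0.04], [0.3993, 0.2124, 0.04]]
tray ((421.81005859375, 263.1746826171875), (86.63331604003906, 87.22805786132812), 7.594643592834473) [[0.3985, -0.1075, 0.015], [0.5657, -0.1304, 0.015], [0.5446, -0.2985, 0.015], [0.3781, -0.2729, 0.015]]
sidehub 397.1873015873016 325.0126984126984 383 410 311 335
tophub 171.6375 260.434375 159 182 248 271
```

View pics/c1.png

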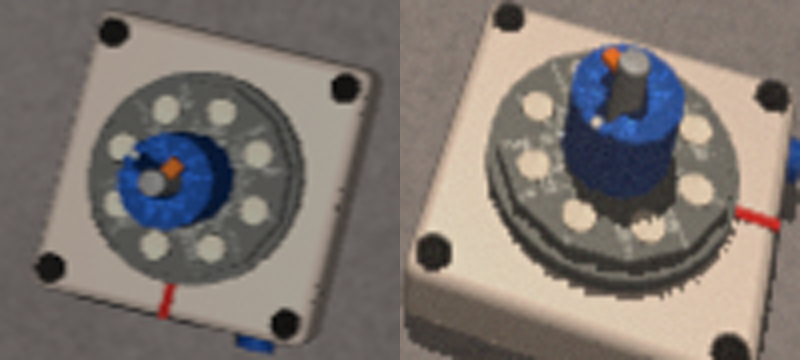

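The crop confirms it. The blue hub sits on the spinner, with the orange pin at crop (172,167), the spindle end at (152,181), the white dash by the keyway at (132,155) and the red front mark at (168,302). In the right half, the spindle end is at (635,62).

Run:
```python
from h import *
a=cam("top");b=cam("side")
T=lambda x,y:(130+x/4-.375,215+y/4-.375); S=lambda x,y:(340+(x-400)/4-.375,300+y/4-.375)
F=np.array([plane(a,*T(*p),.041) for p in((113,32),(345,88),(285,325),(50,268))]);print(F.round(4),F.mean(0))
for i,o in((0,0),(1,90),(2,180),(3,270)):
    d=F[(i+1)%4]-F[i];print(np.degrees(np.arctan2(d[1],d[0]))+90+o)
sa=plane(a,*T(152,181),.119);sb=plane(b,*S(635,62),.119);print("spindle",sa,sb)
pa=plane(a,*T(172,168),.1105);pb=plane(b,*S(611,59),.1105)
da=plane(a,*T(132,155),.098);db=plane(b,*S(597,122),.098);print("pin",pa,pb,"dash",da,db)
for p,s in((pa,sa),(pb,sb),(da,sa),(db,sb)): d=p-s;print(np.hypot(*d[:2]),np.degrees(np.arctan2(d[1],d[0])))
im=a["image"].astype(int);
```

```text
[[0.5445 0.3053 0.041 ]
 [0.5189 0.194  0.041 ]
 [0.4076 0.2191 0.041 ]
 [0.4332 0.3307 0.041 ]] [0.47605177 0.26226877 0.041     ]
-12.991718305074784
347.281111514078
347.08637949960587
347.1622639312184
spindle [0.47698333 0.26143766 0.119     ] [0.47660054 0.26161857 0.119     ]
pin [0.48243524 0.25531671 0.1105    ] [0.48431247 0.25564506 0.1105    ] dash [0.48769054 0.2768916  0.098     ] [0.48833971 0.27527744 0.098     ]
0.008196913174481391 -48.308684745527366
0.009754839840735106 -37.76067182360145
0.018800755957329232 55.28396204807428
0.01801035091450612 49.32243090997457
```

>>> {"method": "drive_tool", "body": {"moves": [{"x": -60, "y": -40, "z": 6, "rz": -0.03, "fingers": -1}, {"x": -115, "y": -77, "z": 14, "rz": -0.07, "fingers": -1}, {"x": -170, "y": -113, "z": 20, "rz": -0.1, "fingers": -1}, {"x": -220, "y": -147, "z": 26, "rz": -0.13, "fingers": -1}, {"x": -270, "y": -180, "z": 32, "rz": -0.16, "fingers": -1}, {"x": -310, "y": -207, "z": 36, "rz": -0.18, "fingers": -1}, {"x": -346.3, "y": -231, "z": 41, "rz": -0.203, "fingers": -1}, {"x": -346.3, "y": -231, "z": 41, "rz": -0.203, "fingers": -1}, {"x": -346.3, "y": -231, "z": 41, "rz": -0.203, "fingers": -1}, {"x": -346.3, "y": -231, "z": 41, "rz": -0.203, "fingers": -1}], "force": 15}}

```text
invalid input at $.moves[0]: expected keys x, y, z, rx, ry, rz, fingers
```

Run:
```python
from h import *
c=cam("wrist");save(c,"w1.png",(160,0,560,400),1.5)
print(np.round(c["R"],3).tolist(),c["t"],c["fx"],c["cx"],c["cy"])
o=sensors.get_obs();print({k:np.round(o[k],4).tolist() for k in("time_s","qpos","tool_pos","tool_rot","force","wrist_torque")})
```

```text
[[0.369, 0.929, -0.001], [0.885, -0.352, 0.306], [0.284, -0.113, -0.952]] [-0.64926694 -0.03693651  0.39181159] 309.70691628693146 320.2881022185374 201.45808709574848
{'time_s': 0.35, 'qpos': [-67.5455, 18.4009, -4.0158, 83.1215, 1.2927, 78.5402, -3.2611], 'tool_pos': [0.2398, 0.6041, 0.2411], 'tool_rot': [-179.9824, 0.0011, 158.3527], 'force': [-0.6593, -0.3707, -0.9332], 'wrist_torque': [0.0316, 0.0262, -0.0046]}
```

>>> {"method": "drive_tool", "body": {"moves": [{"x": -60, "y": -40, "z": 6, "rx": 0, "ry": 0, "rz": -0.03, "fingers": -1}, {"x": -115, "y": -77, "z": 14, "rx": 0, "ry": 0, "rz": -0.07, "fingers": -1}, {"x": -170, "y": -113, "z": 20, "rx": 0, "ry": 0, "rz": -0.1, "fingers": -1}, {"x": -220, "y": -147, "z": 26, "rx": 0, "ry": 0, "rz": -0.13, "fingers": -1}, {"x": -270, "y": -180, "z": 32, "rx": 0, "ry": 0, "rz": -0.16, "fingers": -1}, {"x": -310, "y": -207, "z": 36, "rx": 0, "ry": 0, "rz": -0.18, "fingers": -1}, {"x": -346.3, "y": -231, "z": 41, "rx": 0, "ry": 0, "rz": -0.203, "fingers": -1}, {"x": -346.3, "y": -231, "z": 41, "rx": 0, "ry": 0, "rz": -0.203, "fingers": -1}, {"x": -346.3, "y": -231, "z": 41, "rx": 0, "ry": 0, "rz": -0.203, "fingers": -1}, {"x": -346.3, "y": -231, "z": 41, "rx": 0, "ry": 0, "rz": -0.203, "fingers": -1}], "force": 15}}

```text
time_s: 1.6
tool_pos: [0.4756, 0.2634, 0.2004]
tool_rot: [180.0, -0.0, 170.1]
force: [-0.1, -0.4, -0.3]
grip_width: 0.087
grasp_force: 0.0
```

Run:
```python
from h import *
c=cam("wrist")
S=np.array([.4767,.2616,0])
def wproj(c,X):
    p=np.array(c["R"])@X+np.array(c["t"]);r=np.hypot(p[0],p[1]);th=np.arctan2(r,p[2]);k=c["fx"]*th/r;return k*p[0]+c["cx"],k*p[1]+c["cy"]
print("spindle end",wproj(c,S+[0,0,.119]),"axis z.098",wproj(c,S+[0,0,.098]))
u,v=wproj(c,S+[0,0,.1]);u=int(u);v=int(v);x0=max(0,u-80);y0=max(0,min(240,v-80));print(x0,y0)
save(c,"w2.png",(x0,y0,x0+160,y0+160),3.75)
print(np.round(c["R"],3).tolist(),c["t"])
o=sensors.get_obs();print({k:np.round(o[k],4).tolist() for k in("time_s","qpos","tool_pos","tool_rot","force","wrist_torque")})
```

```text
spindle end (np.float64(318.8385831648938), np.float64(218.27025743784813)) axis z.098 (np.float64(318.9330083616136), np.float64(209.3457257391786))
238 130
[[0.172, 0.985, 0.001], [0.938, -0.164, 0.306], [0.301, -0.052, -0.952]] [-0.3407891  -0.42763203  0.22327795]
{'time_s': 1.65, 'qpos': [-40.9755, 6.7681, 9.968, 101.9618, -1.2584, 71.3589, 49.4689], 'tool_pos': [0.4757, 0.2633, 0.2004], 'tool_rot': [179.9714, -0.0029, 170.1425], 'force': [0.4893, 0.7659, -0.1942], 'wrist_torque': [0.0155, 0.0185, -0.0008]}
```

View pics/w2.png

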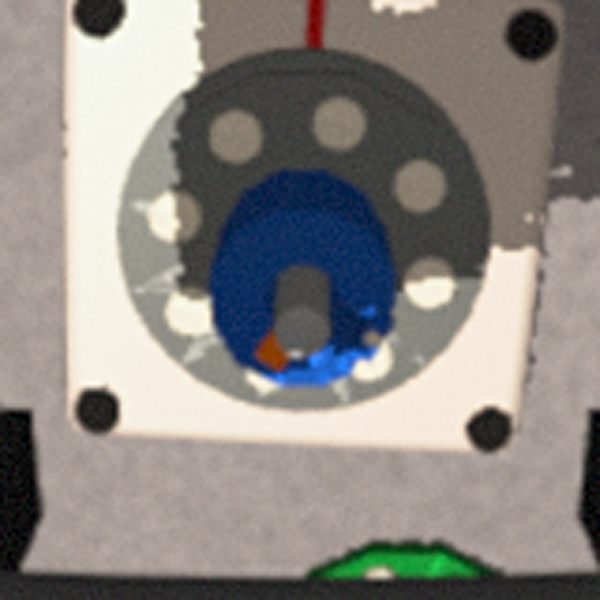

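The wrist crop shows the spindle end at (300,330), as predicted. The orange pin is at (271,352), the dash at (371,338), and the keyway faces lower right.

```bash
cat >> h.py <<'E'
def wplane(c,u,v,z):
    R=np.array(c["R"]);t=np.array(c["t"]);dx=u-c["cx"];dy=v-c["cy"];r=np.hypot(dx,dy);th=r/c["fx"]
    d=R.T@np.array([np.sin(th)*dx/r,np.sin(th)*dy/r,np.cos(th)]);o=-R.T@t;return o+d*(z-o[2])/d[2]
E
python3 - <<'E'
from h import *
c=cam("wrist");W=lambda x,y:(238+x/3.75-.37,130+y/3.75-.37)
s=wplane(c,*W(300,330),.119);print("s",s)
for n,x,y,z in(("pin",271,352,.1095),("pintip",263,356,.1095),("dash",371,338,.098)):
    p=wplane(c,*W(x,y),z);d=p-s;print(n,p,np.hypot(*d[:2]),np.degrees(np.arctan2(d[1],d[0])))
print(wplane(c,*W(305,296),.098),"hub top centre guess")
o=sensors.get_obs();print(o["tool_pos"],o["tool_rot"])
E
```

```text
s [0.47606898 0.2606617  0.119     ]
pin [0.48356118 0.25286922 0.1095    ] 0.010809992099317548 -46.12548323347349
pintip [0.48418686 0.25098301 0.1095    ] 0.01263239042250867 -50.01218391030188
dash [0.48858265 0.2746288  0.098     ] 0.018752917114521376 48.14157094683638
[0.47607454 0.26163449 0.098     ] hub top centre guess
[0.47575862 0.26308377 0.20036238] [ 1.79978382e+02 -1.82054765e-03  1.70129170e+02]
```

>>> {"method": "drive_tool", "body": {"moves": [{"x": 0, "y": -0.5, "z": 30, "rx": 0, "ry": 0, "rz": 0, "fingers": -1}, {"x": 0, "y": -0.5, "z": 60, "rx": 0, "ry": 0, "rz": 0, "fingers": -1}, {"x": 0, "y": -0.5, "z": 90, "rx": 0, "ry": 0, "rz": 0, "fingers": -1}, {"x": 0, "y": -0.5, "z": 106, "rx": 0, "ry": 0, "rz": 0, "fingers": -1}, {"x": 0, "y": -0.5, "z": 116, "rx": 0, "ry": 0, "rz": 0, "fingers": -1}, {"x": 0, "y": -0.5, "z": 116, "rx": 0, "ry": 0, "rz": 0, "fingers": -1}, {"x": 0, "y": -0.5, "z": 116, "rx": 0, "ry": 0, "rz": 0, "fingers": -1}, {"x": 0, "y": -0.5, "z": 116, "rx": 0, "ry": 0, "rz": 0, "fingers": -1}]}}

```text
time_s: 2.7
tool_pos: [0.477, 0.2616, 0.0852]
tool_rot: [179.9, 0.1, 170.0]
force: [-0.5, -0.1, -0.0]
grip_width: 0.0869
grasp_force: 0.0
```

>>> {"method": "drive_tool", "body": {"moves": [{"x": 0.5, "y": -0.5, "z": 1, "rx": 0, "ry": 0, "rz": 0, "fingers": 0}, {"x": 0.5, "y": -0.5, "z": 1, "rx": 0, "ry": 0, "rz": 0, "fingers": 0}, {"x": 0.5, "y": -0.5, "z": 1, "rx": 0, "ry": 0, "rz": 0, "fingers": 1}, {"x": 0.5, "y": -0.5, "z": 1, "rx": 0, "ry": 0, "rz": 0, "fingers": 1}, {"x": 0.5, "y": -0.5, "z": 1, "rx": 0, "ry": 0, "rz": 0, "fingers": 1}, {"x": 0.5, "y": -0.5, "z": 1, "rx": 0, "ry": 0, "rz": 0, "fingers": 1}, {"x": 0.5, "y": -0.5, "z": 1, "rx": 0, "ry": 0, "rz": 0, "fingers": 1}, {"x": 0.5, "y": -0.5, "z": 1, "rx": 0, "ry": 0, "rz": 0, "fingers": 1}], "force": 15}}

```text
time_s: 3.7
tool_pos: [0.4758, 0.2609, 0.0833]
tool_rot: [180.0, 0.0, 170.0]
force: [0.7, 0.1, 0.5]
grip_width: 0.0416
grasp_force: 15.0
```

```bash
cat > st.py <<'E'
from h import *
o=sensors.get_obs();print({k:np.round(o[k],4).tolist() for k in("time_s","qpos","tool_pos","tool_rot","force","wrist_torque","grip_width","grasp_force")})
E
python3 st.py
```

```text
{'time_s': 3.7, 'qpos': [-40.3566, 13.1417, 9.8472, 109.1116, -2.6314, 57.9479, 50.6247], 'tool_pos': [0.4758, 0.2609, 0.0833], 'tool_rot': [179.9902, 0.0088, 169.9904], 'force': [0.6898, 0.1232, 0.4894], 'wrist_torque': [0.1027, 0.0084, 0.0055], 'grip_width': 0.0416, 'grasp_force': 14.9998}
```

>>> {"method": "drive_tool", "body": {"moves": [{"x": 0, "y": 0, "z": -3, "rx": 0, "ry": 0, "rz": 0, "fingers": 1}, {"x": 0, "y": 0, "z": -3, "rx": 0, "ry": 0, "rz": 0.13, "fingers": 1}, {"x": 0, "y": 0, "z": -3, "rx": 0, "ry": 0, "rz": 0.26, "fingers": 1}, {"x": 0, "y": 0, "z": -3, "rx": 0, "ry": 0, "rz": 0.39, "fingers": 1}, {"x": 0, "y": 0, "z": -3, "rx": 0, "ry": 0, "rz": 0.52, "fingers": 1}, {"x": 0, "y": 0, "z": -3, "rx": 0, "ry": 0, "rz": 0.65, "fingers": 1}, {"x": 0, "y": 0, "z": -3, "rx": 0, "ry": 0, "rz": 0.78, "fingers": 1}, {"x": 0, "y": 0, "z": -3, "rx": 0, "ry": 0, "rz": 0.91, "fingers": 1}, {"x": 0, "y": 0, "z": -3, "rx": 0, "ry": 0, "rz": 1.04, "fingers": 1}, {"x": 0, "y": 0, "z": -3, "rx": 0, "ry": 0, "rz": 1.17, "fingers": 1}, {"x": 0, "y": 0, "z": -3, "rx": 0, "ry": 0, "rz": 1.3, "fingers": 1}, {"x": 0, "y": 0, "z": -3, "rx": 0, "ry": 0, "rz": 1.4, "fingers": 1}, {"x": 0, "y": 0, "z": -3, "rx": 0, "ry": 0, "rz": 1.4, "fingers": 1}, {"x": 0, "y": 0, "z": -3, "rx": 0, "ry": 0, "rz": 1.4, "fingers": 1}, {"x": 0, "y": 0, "z": -3, "rx": 0, "ry": 0, "rz": 1.4, "fingers": 1}]}}

```text
time_s: 5.58
tool_pos: [0.4758, 0.2608, 0.0862]
tool_rot: [-180.0, -0.0, 89.8]
force: [0.6, 0.5, -2.2]
grip_width: 0.0419
grasp_force: 15.0
```

```bash
cat > st2.py <<'E'
from h import *
import sys
F=[];P=[]
for i in range(int(sys.argv[1])):
    cam("wrist");o=sensors.get_obs();F.append(np.r_[o["force"],o["wrist_torque"]]);P.append(np.r_[o["tool_pos"],o["tool_rot"]])
print(o["time_s"],"F",np.mean(F,0).round(2),"sd",np.std(F,0).round(2)[:3],"P",np.mean(P,0).round(4),o["grip_width"],o["grasp_force"],o["qpos"].round(0)[-1])
E
python3 st2.py 6
```

```text
5.875 F [-0.16  0.27 -2.1   0.03  0.03 -0.02] sd [0.29 0.53 0.63] P [ 4.75800e-01  2.60800e-01  8.63000e-02  5.99995e+01 -4.00000e-03
  8.97931e+01] 0.041427915448753676 15.000036099669387 -28.0
```

>>> {"method": "drive_tool", "body": {"moves": [{"x": 0, "y": 0, "z": -2, "rx": 0, "ry": 0, "rz": 0, "fingers": 1}, {"x": 0, "y": 0, "z": -4, "rx": 0, "ry": 0, "rz": 0, "fingers": 1}, {"x": 0, "y": 0, "z": -6, "rx": 0, "ry": 0, "rz": 0, "fingers": 1}, {"x": 0, "y": 0, "z": -7, "rx": 0, "ry": 0, "rz": 0, "fingers": 1}, {"x": 0, "y": 0, "z": -8, "rx": 0, "ry": 0, "rz": 0, "fingers": 1}, {"x": 0, "y": 0, "z": -9, "rx": 0, "ry": 0, "rz": 0, "fingers": 1}, {"x": 0, "y": 0, "z": -9, "rx": 0, "ry": 0, "rz": 0, "fingers": 1}, {"x": 0, "y": 0, "z": -9, "rx": 0, "ry": 0, "rz": 0, "fingers": 1}]}}

```text
time_s: 6.88
tool_pos: [0.4758, 0.2608, 0.0953]
tool_rot: [-180.0, -0.0, 89.8]
force: [0.2, -0.3, -1.0]
grip_width: 0.0418
grasp_force: 15.0
```

```bash
python3 st2.py 6
python3 - <<'E'
from h import *
c=cam("wrist"); save(c,"w3.png",(250,140,390,280),4)
E
```

```text
7.175 F [-0.38  0.48 -1.29 -0.03  0.12 -0.01] sd [0.42 0.46 0.41] P [ 4.758000e-01  2.608000e-01  9.530000e-02 -1.199979e+02 -3.300000e-03
  8.977290e+01] 0.04135153831841225 15.000072353334417 -28.0
```

View pics/w3.png

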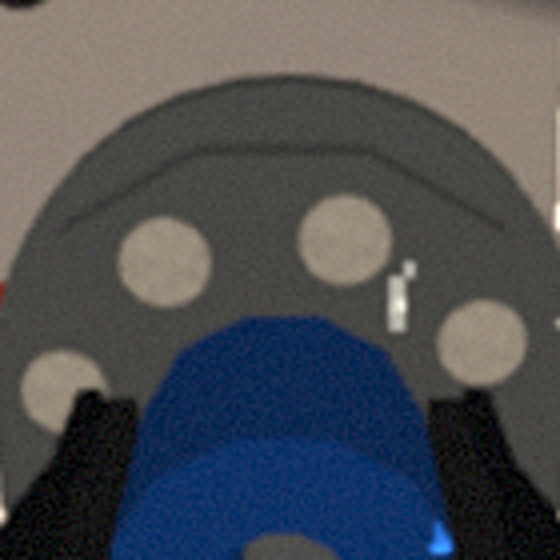

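The crop cut off too high: the hub rim is at (280,450) and the bore starts at (280,540). The force shows no pin contact, so I'll look lower to see whether the pin is already in the keyway or the grip slipped.

Run:
```python
from h import *
c=cam("wrist"); b=cam("side")
A=cv2.resize(np.ascontiguousarray(c["image"][225:365,250:390,::-1]),(560,560),interpolation=cv2.INTER_CUBIC)
B=cv2.resize(np.ascontiguousarray(b["image"][280:400,360:420,::-1]),(240,480),interpolation=cv2.INTER_CUBIC)
o=np.zeros((560,800,3),np.uint8);o[:,:560]=A;o[:480,560:]=B;cv2.imwrite("pics/w4.png",o)
```

```text
(no output)
```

View pics/w4.png

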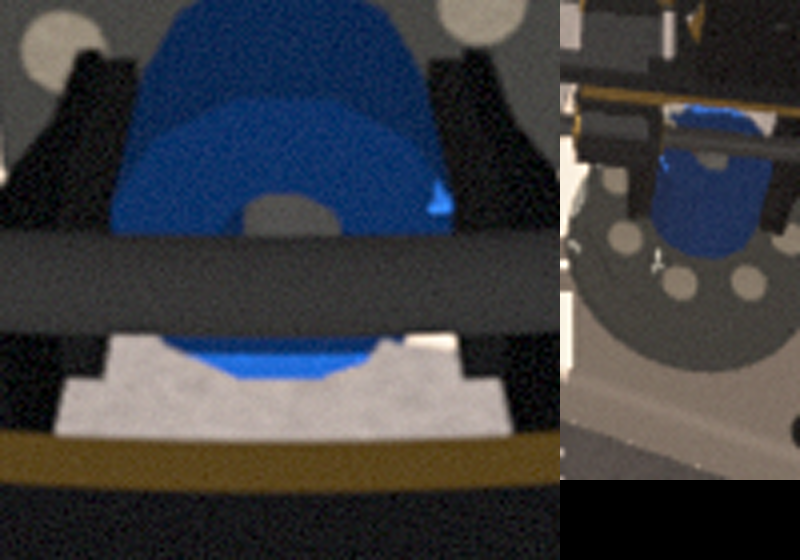

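>>> {"method": "drive_tool", "body": {"moves": [{"x": 0, "y": 0, "z": -1, "rx": 0, "ry": 0, "rz": 0, "fingers": 1}, {"x": 0, "y": 0, "z": -2, "rx": 0, "ry": 0, "rz": 0, "fingers": 1}, {"x": 0, "y": 0, "z": -3, "rx": 0, "ry": 0, "rz": 0, "fingers": 1}, {"x": 0, "y": 0, "z": -3, "rx": 0, "ry": 0, "rz": 0, "fingers": 1}]}}

```text
time_s: 7.82
tool_pos: [0.4759, 0.2608, 0.0984]
tool_rot: [180.0, -0.0, 89.8]
force: [-0.8, 0.2, -2.0]
grip_width: 0.0419
grasp_force: 15.0
```

```bash
python3 st2.py 6
python3 - <<'E'
from h import *
c=cam("wrist")
# flange pads: triangulate height from pad pitch
im=c["image"].astype(int);g=cv2.GaussianBlur(c["image"],(3,3),0).astype(int)
m=((g[...,0]>110)&(g[...,0]-g[...,2]<60)).astype(np.uint8);m[:150]=0;m[245:]=0;m[:,:240]=0;m[:,400:]=0
n,l,s,ce=cv2.connectedComponentsWithStats(m)
for i in range(1,n):
    if 100<s[i,4]<900: print(s[i],ce[i].round(2))
E
```

```text
8.125 F [ 0.03 -0.12 -1.26 -0.06  0.1  -0.  ] sd [0.28 0.44 0.5 ] P [ 4.759000e-01  2.608000e-01  9.840000e-02  1.799914e+02 -5.900000e-03
  8.976910e+01] 0.04165571163166706 14.999965841268477 -28.0
[325 189  23  22 403] [335.8  199.53]
[280 194  23  23 391] [290.76 205.12]
[240 214  10  31 262] [243.85 228.81]
[360 215  21  21 356] [370.02 225.17]
[255 228  21  17 238] [263.9  235.53]
```

>>> {"method": "drive_tool", "body": {"moves": [{"x": 0, "y": 0, "z": -2, "rx": 0, "ry": 0, "rz": 0, "fingers": 1}, {"x": 0, "y": 0, "z": -4, "rx": 0, "ry": 0, "rz": 0, "fingers": 1}, {"x": 0, "y": 0, "z": -6, "rx": 0, "ry": 0, "rz": 0, "fingers": 1}, {"x": 0, "y": 0, "z": -8, "rx": 0, "ry": 0, "rz": 0, "fingers": 1}, {"x": 0, "y": 0, "z": -8, "rx": 0, "ry": 0, "rz": 0, "fingers": 1}]}}

```text
time_s: 8.8
tool_pos: [0.4759, 0.2608, 0.1066]
tool_rot: [180.0, -0.0, 89.8]
force: [0.2, 0.8, -1.0]
grip_width: 0.0419
grasp_force: 15.0
```

```bash
python3 st2.py 6
```

```text
9.1 F [-0.1  -0.41 -1.1  -0.15  0.07 -0.03] sd [0.31 0.37 0.6 ] P [ 4.759000e-01  2.608000e-01  1.065000e-01  1.799842e+02 -6.400000e-03
  8.976740e+01] 0.041867310337986574 14.999899856454704 -28.0
```

The carrier is well past the spring's 10 mm of travel and I read only its weight, so the pin is running in the keyway. I'll slide it off.

>>> {"method": "drive_tool", "body": {"moves": [{"x": 0, "y": 0, "z": -4, "rx": 0, "ry": 0, "rz": 0, "fingers": 1}, {"x": 0, "y": 0, "z": -8, "rx": 0, "ry": 0, "rz": 0, "fingers": 1}, {"x": 0, "y": 0, "z": -12, "rx": 0, "ry": 0, "rz": 0, "fingers": 1}, {"x": 0, "y": 0, "z": -16, "rx": 0, "ry": 0, "rz": 0, "fingers": 1}, {"x": 0, "y": 0, "z": -20, "rx": 0, "ry": 0, "rz": 0, "fingers": 1}, {"x": 0, "y": 0, "z": -24, "rx": 0, "ry": 0, "rz": 0, "fingers": 1}, {"x": 0, "y": 0, "z": -28, "rx": 0, "ry": 0, "rz": 0, "fingers": 1}, {"x": 0, "y": 0, "z": -32, "rx": 0, "ry": 0, "rz": 0, "fingers": 1}, {"x": 0, "y": 0, "z": -36, "rx": 0, "ry": 0, "rz": 0, "fingers": 1}, {"x": 0, "y": 0, "z": -40, "rx": 0, "ry": 0, "rz": 0, "fingers": 1}, {"x": 0, "y": 0, "z": -46, "rx": 0, "ry": 0, "rz": 0, "fingers": 1}, {"x": 0, "y": 0, "z": -54, "rx": 0, "ry": 0, "rz": 0, "fingers": 1}, {"x": 0, "y": 0, "z": -64, "rx": 0, "ry": 0, "rz": 0, "fingers": 1}, {"x": 0, "y": 0, "z": -76, "rx": 0, "ry": 0, "rz": 0, "fingers": 1}, {"x": 0, "y": 0, "z": -88, "rx": 0, "ry": 0, "rz": 0, "fingers": 1}, {"x": 0, "y": 0, "z": -94, "rx": 0, "ry": 0, "rz": 0, "fingers": 1}, {"x": 0, "y": 0, "z": -94, "rx": 0, "ry": 0, "rz": 0, "fingers": 1}, {"x": 0, "y": 0, "z": -94, "rx": 0, "ry": 0, "rz": 0, "fingers": 1}]}}

```text
time_s: 11.35
tool_pos: [0.4755, 0.2607, 0.1998]
tool_rot: [-180.0, 0.0, 89.8]
force: [0.1, -0.1, -3.1]
grip_width: 0.0417
grasp_force: 15.0
```

```bash
python3 st2.py 4
python3 - <<'E'
from h import *
a=cam("top")
save(a,"t2.png")
g=a["image"].astype(int)
# wider tray check with inner edges: gradient-based hull at lower threshold
for t in(105,120,135):
    m=(g.min(2)>t);k=np.zeros((400,640),np.uint8);k[205:320,360:480]=m[205:320,360:480]
    n,l,s,ce=cv2.connectedComponentsWithStats(k);i=1+s[1:,4].argmax();h=cv2.minAreaRect(np.argwhere(l==i)[:,::-1].astype(np.float32));print(t,h,plane(a,*h[0],.013))
E
```

```text
11.55 F [-0.09  0.12 -1.73 -0.05  0.03 -0.01] sd [0.36 0.46 0.44] P [ 4.755000e-01  2.607000e-01  1.998000e-01 -1.799617e+02  3.130000e-02
  8.977320e+01] 0.041722767661898225 14.999758708366926 -30.0
105 ((426.51483154296875, 254.89923095703125), (96.02603912353516, 104.98846435546875), 8.365885734558105) [ 0.48705293 -0.21206695  0.013     ]
120 ((421.7445373535156, 263.1659240722656), (86.76547241210938, 88.02102661132812), 7.594642639160156) [ 0.47098897 -0.20258769  0.013     ]
135 ((419.2891845703125, 262.73370361328125), (82.55329132080078, 82.14590454101562), 8.365886688232422) [ 0.47178435 -0.19781382  0.013     ]
```

View pics/t2.png

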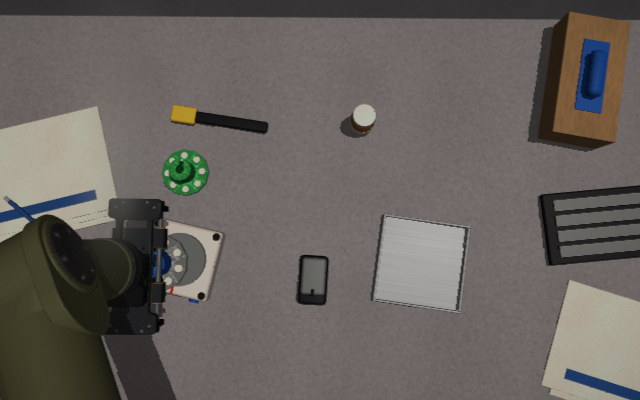

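The carrier is off the spindle and held. The spinner and bystanders haven't moved, and the tray is at (421,263). Next I carry it over.

>>> {"method": "drive_tool", "body": {"moves": [{"x": -8, "y": 0, "z": 0, "rx": 0, "ry": 0, "rz": 0, "fingers": 1}, {"x": -25, "y": 0, "z": 0, "rx": 0, "ry": 0, "rz": 0, "fingers": 1}, {"x": -50, "y": 0, "z": 0, "rx": 0, "ry": 0, "rz": 0, "fingers": 1}, {"x": -82, "y": 0, "z": 0, "rx": 0, "ry": 0, "rz": 0, "fingers": 1}, {"x": -117, "y": 0, "z": 0, "rx": 0, "ry": 0, "rz": 0, "fingers": 1}, {"x": -153, "y": 0, "z": 0, "rx": 0, "ry": 0, "rz": 0, "fingers": 1}, {"x": -190, "y": 0, "z": 0, "rx": 0, "ry": 0, "rz": 0, "fingers": 1}, {"x": -227, "y": -1, "z": 0, "rx": 0, "ry": 0, "rz": 0, "fingers": 1}, {"x": -264, "y": -1, "z": 0, "rx": 0, "ry": 0, "rz": 0, "fingers": 1}, {"x": -301, "y": -1, "z": 0, "rx": 0, "ry": 0, "rz": 0, "fingers": 1}, {"x": -338, "y": -1, "z": 0, "rx": 0, "ry": 0, "rz": 0, "fingers": 1}, {"x": -373, "y": -1.5, "z": 0, "rx": 0, "ry": 0, "rz": 0, "fingers": 1}, {"x": -405, "y": -1.5, "z": 0, "rx": 0, "ry": 0, "rz": 0, "fingers": 1}, {"x": -432, "y": -1.5, "z": 0, "rx": 0, "ry": 0, "rz": 0, "fingers": 1}, {"x": -450, "y": -1.5, "z": 0, "rx": 0, "ry": 0, "rz": 0, "fingers": 1}, {"x": -459, "y": -1.5, "z": 0, "rx": 0, "ry": 0, "rz": 0, "fingers": 1}, {"x": -462, "y": -1.5, "z": 0, "rx": 0, "ry": 0, "rz": 0, "fingers": 1}, {"x": -462, "y": -1.5, "z": 0, "rx": 0, "ry": 0, "rz": 0, "fingers": 1}, {"x": -462, "y": -1.5, "z": 0, "rx": 0, "ry": 0, "rz": 0, "fingers": 1}, {"x": -462, "y": -1.5, "z": 0, "rx": 0, "ry": 0, "rz": 0, "fingers": 1}]}}

```text
time_s: 14.1
tool_pos: [0.4726, -0.2005, 0.2002]
tool_rot: [180.0, -0.0, 89.8]
force: [0.8, 0.4, -1.3]
grip_width: 0.0417
grasp_force: 15.0
```

>>> {"method": "drive_tool", "body": {"moves": [{"x": 0, "y": 0, "z": 10, "rx": 0, "ry": 0, "rz": 0, "fingers": 1}, {"x": 0, "y": 0, "z": 28, "rx": 0, "ry": 0, "rz": 0, "fingers": 1}, {"x": 0, "y": 0, "z": 50, "rx": 0, "ry": 0, "rz": 0, "fingers": 1}, {"x": 0, "y": 0, "z": 75, "rx": 0, "ry": 0, "rz": 0, "fingers": 1}, {"x": 0, "y": 0, "z": 100, "rx": 0, "ry": 0, "rz": 0, "fingers": 1}, {"x": 0, "y": 0, "z": 122, "rx": 0, "ry": 0, "rz": 0, "fingers": 1}, {"x": 0, "y": 0, "z": 140, "rx": 0, "ry": 0, "rz": 0, "fingers": 1}, {"x": 0, "y": 0, "z": 150, "rx": 0, "ry": 0, "rz": 0, "fingers": 1}, {"x": 0, "y": 0, "z": 156, "rx": 0, "ry": 0, "rz": 0, "fingers": 1}, {"x": 0, "y": 0, "z": 156, "rx": 0, "ry": 0, "rz": 0, "fingers": 1}, {"x": 0, "y": 0, "z": 156, "rx": 0, "ry": 0, "rz": 0, "fingers": 1}, {"x": 0, "y": 0, "z": 156, "rx": 0, "ry": 0, "rz": 0, "fingers": 1}]}}

```text
time_s: 15.6
tool_pos: [0.473, -0.2012, 0.0448]
tool_rot: [179.9, -0.0, 89.8]
force: [-0.1, -1.1, -2.5]
grip_width: 0.0413
grasp_force: 15.0
```

>>> {"method": "drive_tool", "body": {"moves": [{"x": 0, "y": 0, "z": 1, "rx": 0, "ry": 0, "rz": 0, "fingers": 1}, {"x": 0, "y": 0, "z": 2, "rx": 0, "ry": 0, "rz": 0, "fingers": 1}, {"x": 0, "y": 0, "z": 3, "rx": 0, "ry": 0, "rz": 0, "fingers": 1}, {"x": 0, "y": 0, "z": 4, "rx": 0, "ry": 0, "rz": 0, "fingers": 1}, {"x": 0, "y": 0, "z": 5, "rx": 0, "ry": 0, "rz": 0, "fingers": 1}, {"x": 0, "y": 0, "z": 5, "rx": 0, "ry": 0, "rz": 0, "fingers": 1}, {"x": 0, "y": 0, "z": 5, "rx": 0, "ry": 0, "rz": 0, "fingers": 1}, {"x": 0, "y": 0, "z": 5, "rx": 0, "ry": 0, "rz": 0, "fingers": 1}]}}

```text
time_s: 16.6
tool_pos: [0.4725, -0.2012, 0.0393]
tool_rot: [180.0, -0.0, 89.8]
force: [-0.4, 0.5, -1.1]
grip_width: 0.0414
grasp_force: 15.0
```

```bash
python3 st2.py 6
```

```text
16.9 F [ 0.36  0.09 -1.94 -0.07  0.06 -0.  ] sd [0.31 0.39 0.25] P [ 4.725000e-01 -2.012000e-01  3.930000e-02  1.799921e+02 -3.400000e-03
  8.977280e+01] 0.041419374261280416 14.999641121506784 32.0
```

Still hanging. I'll lower in half-millimetre steps until it touches.

>>> {"method": "drive_tool", "body": {"moves": [{"x": 0, "y": 0, "z": 0.5, "rx": 0, "ry": 0, "rz": 0, "fingers": 1}, {"x": 0, "y": 0, "z": 1, "rx": 0, "ry": 0, "rz": 0, "fingers": 1}, {"x": 0, "y": 0, "z": 1, "rx": 0, "ry": 0, "rz": 0, "fingers": 1}, {"x": 0, "y": 0, "z": 1, "rx": 0, "ry": 0, "rz": 0, "fingers": 1}]}}

```text
time_s: 17.4
tool_pos: [0.4725, -0.2012, 0.0382]
tool_rot: [180.0, -0.0, 89.8]
force: [-0.1, -0.3, -1.6]
grip_width: 0.042
grasp_force: 15.0
```

```bash
python3 st2.py 6
```

```text
17.7 F [ 0.11 -0.2  -1.69 -0.1   0.06  0.02] sd [0.36 0.59 0.56] P [ 4.725000e-01 -2.012000e-01  3.830000e-02  1.799943e+02 -3.300000e-03
  8.977200e+01] 0.04165079292500451 14.999648066794862 32.0
```

>>> {"method": "drive_tool", "body": {"moves": [{"x": 0, "y": 0, "z": 0.4, "rx": 0, "ry": 0, "rz": 0, "fingers": 1}, {"x": 0, "y": 0, "z": 0.7, "rx": 0, "ry": 0, "rz": 0, "fingers": 1}, {"x": 0, "y": 0, "z": 0.7, "rx": 0, "ry": 0, "rz": 0, "fingers": 1}, {"x": 0, "y": 0, "z": 0.7, "rx": 0, "ry": 0, "rz": 0, "fingers": 1}]}}

```text
time_s: 18.2
tool_pos: [0.4725, -0.2012, 0.0376]
tool_rot: [180.0, -0.0, 89.8]
force: [0.1, 0.1, -1.0]
grip_width: 0.0419
grasp_force: 15.0
```

```bash
python3 st2.py 6
```

```text
18.5 F [ 0.28  0.25 -1.39 -0.08  0.05 -0.01] sd [0.6  0.31 0.45] P [ 4.725000e-01 -2.012000e-01  3.760000e-02  1.799951e+02 -3.300000e-03
  8.977140e+01] 0.04153535001781017 14.999687186514166 33.0
```

>>> {"method": "drive_tool", "body": {"moves": [{"x": 0, "y": 0, "z": 0.5, "rx": 0, "ry": 0, "rz": 0, "fingers": 1}, {"x": 0, "y": 0, "z": 0.8, "rx": 0, "ry": 0, "rz": 0, "fingers": 1}, {"x": 0, "y": 0, "z": 0.8, "rx": 0, "ry": 0, "rz": 0, "fingers": 1}, {"x": 0, "y": 0, "z": 0.8, "rx": 0, "ry": 0, "rz": 0, "fingers": 1}]}}

```text
time_s: 19.0
tool_pos: [0.4725, -0.2012, 0.0373]
tool_rot: [180.0, -0.0, 89.8]
force: [-2.8, 0.6, 5.3]
grip_width: 0.042
grasp_force: 15.0
```

```bash
python3 st2.py 6
```

```text
19.3 F [-2.18  1.22  5.23  0.11  0.59  0.01] sd [0.21 0.4  0.43] P [ 4.725000e-01 -2.012000e-01  3.730000e-02  1.799946e+02 -2.900000e-02
  8.976910e+01] 0.041860596864787616 15.000060072519545 33.0
```

The carrier is on the tray floor. I'll ease off, open and retreat straight up.

>>> {"method": "drive_tool", "body": {"moves": [{"x": 0, "y": 0, "z": -0.4, "rx": 0, "ry": 0, "rz": 0, "fingers": 1}, {"x": 0, "y": 0, "z": -0.4, "rx": 0, "ry": 0, "rz": 0, "fingers": 0}, {"x": 0, "y": 0, "z": -0.4, "rx": 0, "ry": 0, "rz": 0, "fingers": -0.5}, {"x": 0, "y": 0, "z": -0.4, "rx": 0, "ry": 0, "rz": 0, "fingers": -0.5}, {"x": 0, "y": 0, "z": -0.4, "rx": 0, "ry": 0, "rz": 0, "fingers": -0.8}, {"x": 0, "y": 0, "z": -0.4, "rx": 0, "ry": 0, "rz": 0, "fingers": -0.8}, {"x": 0, "y": 0, "z": -10, "rx": 0, "ry": 0, "rz": 0, "fingers": -0.8}, {"x": 0, "y": 0, "z": -30, "rx": 0, "ry": 0, "rz": 0, "fingers": -0.8}, {"x": 0, "y": 0, "z": -60, "rx": 0, "ry": 0, "rz": 0, "fingers": -0.8}, {"x": 0, "y": 0, "z": -95, "rx": 0, "ry": 0, "rz": 0, "fingers": -0.8}, {"x": 0, "y": 0, "z": -130, "rx": 0, "ry": 0, "rz": 0, "fingers": -0.8}, {"x": 0, "y": 0, "z": -160, "rx": 0, "ry": 0, "rz": 0, "fingers": -0.8}, {"x": 0, "y": 0, "z": -160, "rx": 0, "ry": 0, "rz": 0, "fingers": -0.8}, {"x": 0, "y": 0, "z": -160, "rx": 0, "ry": 0, "rz": 0, "fingers": -0.8}]}}

```text
time_s: 21.05
tool_pos: [0.4721, -0.201, 0.1964]
tool_rot: [-180.0, -0.0, 89.8]
force: [1.0, -0.3, -0.6]
grip_width: 0.0783
grasp_force: 0.0
```

```bash
python3 st2.py 2
python3 - <<'E'
from h import *
a=cam("top");w=cam("side")
A=a["image"][:,:,::-1];B=w["image"][:,:,::-1]
o=np.hstack([A[90:330,140:520],B[100:340,200:500]]);o=cv2.resize(np.ascontiguousarray(o),None,fx=1.17,fy=1.17);cv2.imwrite("pics/f.png",o)
E
```

```text
21.15 F [-0.08 -0.26 -0.13 -0.1   0.07 -0.04] sd [0.25 0.39 0.31] P [ 4.71800e-01 -2.00900e-01  1.95800e-01 -1.79905e+02 -2.39000e-02
  8.97671e+01] 0.07857452133770772 0.0 23.0
```

View pics/f.png

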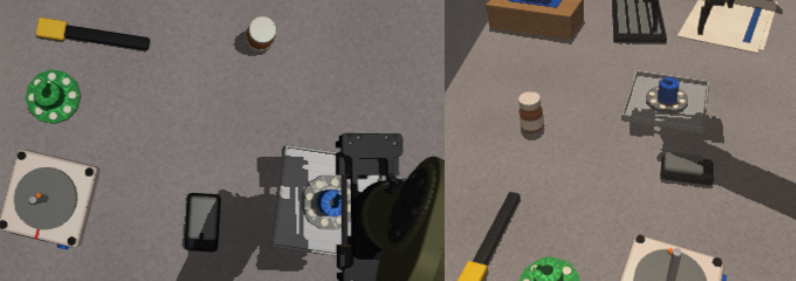

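The carrier sits flat in the tray with its pads up, at (668,95) in the right half. The spindle is bare, the bystanders are in place and the gripper is clear.

```bash
python3 -c "
from cell import workorder
print(workorder.sign_off())"
```

```text
the job is handed in; nothing more can be done
None
```

The blue-hubbed carrier is off the spindle and set down flat, pads up, in the steel tray; I read no pin load on the way up, the mouse, jar and wand look unmoved, and the job was handed in at about 21 s.

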